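# Set the inspection slide to its mark against the gear play and clamp it

## Task

The board slide under the pen microscope has been wound past its set mark and its gears have play. Work the handwheel by its crank grip, not the table by hand: wind back until the index stands well short of the mark (5 mm or so), then come up on the mark turning clockwise only, stop with the index opposite the mark's tooth and do not turn the wheel back. Then swing the clamp lever clockwise until it pulls up firm (a push of about 15 N on its end, never more than 25 N), let go, and leave the setting, the mark and everything else on the bench as they are.

Things in the scene. Friction and masses are not known exactly. Their poses are not given: they have to be found in the camera images.
- slide_base: Fixed base of the slide: aluminium bed 340 x 86 mm, 40 mm high, on a dark sole plate. Origin: centre of its underside, on the bench. Its x runs across the bed, away from the handwheel; its y is the slide's direction, FORWARD is +y; z up. A pen microscope leans in from its +x, -y corner: post at x +125, y -130 mm, 205 mm tall; the pen's nose at x +68, y -62, 120 mm high.
- wheel_axis (a point): Point on the upright axis of the black handwheel, 100 mm above the bench. Wheel 80 mm across, rim top at 76, hub top at 82 mm; it stands on a grey housing at x -80, y -70 mm of the base. Seen from above, clockwise drives the carriage forward (+y), anticlockwise back, 7 mm per radian once the play is taken up. About 3 to 5 N at the grip moves it, 1 N inside the play.
- grip (a point): Middle of the wheel's crank grip: an upright black round handle, 16 mm thick, from 78 to 119 mm above the bench, 31 mm from the wheel's axis; this point is 100 mm up. It spins freely on its pin, so a hand that keeps its heading can carry it round the axis in a circle. It starts at any angle round the wheel.
- wheel_play (a joint): Where the wheel stands in the play between wheel and gears (rad, -0.2 to 0.2). +0.2: slack taken up clockwise, the wheel bears on the gears in the forward sense; -0.2: taken up anticlockwise. The whole play of 0.4 rad is 12 mm at the grip or 2.8 mm of carriage. The wheel stays where it is left in it.
- index (a point): Tip of the index: a small dark steel blade jutting from the carriage's far (+x) side over the scale bar (black graduations every 10 mm), 51.5 mm above the bench. It moves with the carriage along the base's y.
- mark (a point): Tip of the set mark: the tooth of a small steel rider (14 mm wide, brass thumbscrew) nipped on the outside of the scale bar, pointing at the index, 51.5 mm above the bench. The index is on the mark when both have the same y in the base's frame; this point's y axis is parallel to the base's. At the start the index is 5 to 20 mm forward of it (past it).
- stage_table: Table of the carriage: aluminium block 86 (x) x 116 (y) x 22 mm, top 64 mm above the bench; a green circuit board between two black jaws on its -y half (top 78 mm). Origin at the middle of the block, at bench height. It is moved by the wheel, not pushed.
- clamp_lever: Clamp lever on the table's +y half: black hub 20 mm thick, its top 98 mm above the bench, with a rod 13 mm thick. Origin on the hub's upright axis at the table's top (64 mm). Clockwise from above tightens: it swings freely (under 2 N at its end) for 0.4 to 1.2 rad, not known beforehand, then bites: from some 8 N it turns on, stiffening by about 1 N per mm at its end. It stays where it is left.
- lever_tip (a point): Centre of the round end of the clamp lever's rod (13 mm thick), 64 mm from the lever's axis, 98 mm above the bench. At the start the lever points somewhere between 95 and 180 degrees anticlockwise from the base's x axis (from +y round to -x); clockwise carries the end over +y towards +x.
- slide_bed: Ground steel way let into the top of the bed, on which the clamp's foot bears. Fixed to the base; origin at the base's origin.
- iron_tin: Bystander: open steel tin, 64 mm across, 40 mm tall. Origin under its centre.
- flux_jar: Bystander: small white jar with a black lid, 44 mm across, 45 mm tall. Origin under its centre.
- solder_reel: Bystander: grey solder reel, 60 mm across, 40 mm tall. Origin under its centre.
- screwdriver: Bystander: screwdriver, 170 mm long, lying on the bench.
- pliers: Bystander: pliers, 160 mm long, lying on the bench.
- spare_board: Bystander: spare circuit board 90 x 70 mm on four small feet, 20 mm tall.
- clamp_foot: Brass foot of the clamp, under the table (hidden), which the lever presses down on the bed once it bites. Origin under its centre.

How it is judged:
On the way, in this order (a step that is already met when the one before it is completed fails the run):
1. the carriage has been wound back until the index is at least 3 mm short of the mark (y of index in the frame of mark below -0.003 m), for 0.1 s.
2. the index has come up to the mark, within 1.5 mm, with the play taken up clockwise (wheel_play above 0.1), the clamp still slack (y of index in the frame of mark between -0.0015 and 0.0015 m and value of joint wheel_play above 0.1 rad and contact force between clamp_foot and slide_bed below 5 N), for 0.2 s.
At the end, for the whole second after the job is handed in: The index stands within 1.5 mm of the mark along the slide, at rest, with the wheel's play still taken up clockwise (wheel_play above 0.1 rad), and the clamp is tight: its foot bears on the bed with more than 15 N, which a push of about 12 N or more on the lever's end leaves behind (y of index in the frame of mark between -0.0015 and 0.0015 m and value of joint wheel_play above 0.1 rad and contact force between clamp_foot and slide_bed above 15 N and linear speed of stage_table below 0.002 m/s); the robot touches nothing.
It fails at once if the clamp lever is pushed with more than 25 N (contact force between the fingers and clamp_lever above 25 N).
It fails at once if the board's table is pushed by hand (more than 5 N) (contact force between the fingers and stage_table above 5 N).
It fails at once if the set mark is shifted by more than 2 mm (distance of mark from where it was at the start of the episode above 0.002 m).
It fails at once if a bystander is moved by more than 30 mm (distance of any of iron_tin, flux_jar, solder_reel, screwdriver, pliers, spare_board from where it was at the start of the episode above 0.03 m).
It also fails if it takes over 61 s, if anything falls off the work surface, if the arm or the gripper's body presses on something with over 40 N, if the wrist force passes 120 N, or if a joint passes its speed limit or range.

## Robot

A 6-joint arm with a two-finger parallel gripper is mounted at the origin on the work surface. World frame = base frame: x ahead of the robot, y to its left, z up, the work surface at z = 0. Lengths are in m, angles in rad, forces in N, time in s.
With the tool pointing down it reaches from about 0.4 to 0.825 m from the base axis. Payload 7 kg.
Tool frame: the origin (TCP) lies midway between the tips of the shut fingers; the grasp point (between the pads) lies 19 mm behind it; z points along the fingers, y is the line along which they close (so a half turn about z gives the same grasp; the last joint's range is limited). The gripper opens to 88 mm and grips with 3 to 60 N. Pads are 19 mm wide; open, the fingers measure 130 mm over their backs; the gripper's body (78 mm by 193 mm) begins 47 mm behind the grasp point.
Start: joints at [-1.06, 0.359, 0.012, 0, -1.224, -0.288], TCP at [0.149, -0.658, 0.227] pointing down, gripper open.
Joint ranges: [-3.07, 3.07], [-1.43, 2.12], [-1.02, 1.25], [-3.03, 1.67], [-3.05, -0], [-3.03, 3.03]. Speed limits (rad/s): [2.39, 2.39, 3.01, 3.14, 3.14, 3.14].

## Interface

Orientations are given as [roll, pitch, yaw] about the fixed x, y, z axes, in that order (R = Rz(yaw) Ry(pitch) Rx(roll)).
In Python, from station import arm gives the robot as it stands. The module is installed in compiled form; this text tells all that it offers.
- The arm moves only by the tool carry_out, never from a script. Its argument "commands" is a list of rows, each a list of 4 numbers: the shift along the world's x, y, z in units of 50 mm (1.0 is 50 mm), then the turn about the world's z in units of 6 degrees (1.0 is 6 degrees). A call has exactly 10 rows; each row is the pose to reach, as a shift and turn from the pose commanded when the call began; what a row does not reach only later rows make up. A row lasts 1/8 s, in which the tool goes at most 62.5 mm and 10.7 degrees, less where a joint would pass 70% of its speed; a pose out of reach is approached as far as the arm can. A call with a gripper value outside its range is refused whole. "claw" is the closure, from 0 (fully open) to 1 (shut), set as the call begins (left out, the last holds). The fingers move at their own pace and stop on an object; "force" is the grip in N (left out, the last holds). Time passes only in rows, so rows that repeat a pose let the fingers close, or fill a call up. It gives the time, the measured TCP pose, the force, the opening and the grip force at its end, in the units of the state.
- arm.get_state(): the state, without advancing time (a new reading comes with each control period).
- arm.grab_frame(name): name is "scene" or "top" or "wrist"; returns a dict with "pixels" (480x640x3 uint8, red, green, blue), "fx", "fy", "cx", "cy" (pixels), "eye" and "orientation" of the camera in the world. Camera axes: x right, y down, z forward; pixel columns grow to the right and rows downward; lengths in m; the calibration is good to about 2 mm. A picture is of the moment at which its call begins. There is no depth.
- arm.job_done(): hands the job in; it is judged then, once.
Trained networks look in a picture, given as the dict that the camera call returned (one of the last four; its "shot" number tells which), for a name from the list of things; names that differ only in an ending like _2 or _b are one class to them, and where a whole thing is asked for, a point or a joint stands for the part that bears it (a point fixed in the world has none). Each returns a list of dicts, best first, with "conf" (0 to 1); they miss things now and then, are a little off and sometimes report something else, mostly with a low value. They report only what shows in the picture. A call takes as long as a camera call.
- arm.regions_of(picture, query): "pixels" (480x640 bool, what is visible of it) and "uv" ([column, row] in pixels, amid what is visible of it).
- arm.mark_of(picture, query): "uv" ([column, row] in pixels: a listed point, or the origin of a listed thing).
The state is a dict: "t": time; "q": joint angles; "qd": joint speeds; "joint_efforts": joint torques, N m; "eef_pos": TCP position; "ee_rot": TCP orientation; "force": force on the tool from outside, world axes, zero at the start; "moment": the same for the moment, N m; "width": finger opening in m; "gripper_force": force on a finger pad.
Only numpy, scipy, OpenCV 4.12 (cv2) and the standard library are available. Lean on these libraries where they do the work, as an engineer would, in place of code of your own. Each camera call takes 0.05 s, during which the arm holds its last target. There are 200 camera calls.

## Working session

There is one attempt and no reset: what is moved stays moved. The work goes in short steps, Python scripts to look and compute and a tool call to move; the robot and the scene stay as the last step left them, time stands still between calls to the robot, and variables do not carry over. Pictures are saved under pics/ and viewed, at most 10 in all, crops included, and the job is handed in when it is done.

Besides the shell and the picture viewer there is one more tool, called after "Call:" by a JSON object that holds its "op" and its "data", one argument or row to a line. carry_out: Moves the arm, as the interface text tells. Its arguments: {"type":"object","properties":{"commands":{"type":"array","items":{"type":"array","items":{"type":"number"}}},"claw":{"type":"number"},"force":{"type":"number"}},"required":["commands"]}

```bash
mkdir -p pics; cat > h.py <<'E'
import numpy as np, cv2
from scipy.spatial.transform import Rotation as R
from station import arm
def Rm(o):
    o=np.array(o,float)
    if o.shape==(3,3): return o
    return (R.from_quat(o) if o.size==4 else R.from_euler('xyz',o)).as_matrix()
def ray(p,uv):
    d=np.array([(uv[0]-p['cx'])/p['fx'],(uv[1]-p['cy'])/p['fy'],1]); return np.array(p['eye']),Rm(p['orientation'])@d
def atz(p,uv,z):
    e,d=ray(p,uv); return e+d*(z-e[2])/d[2]
def proj(p,X):
    c=Rm(p['orientation']).T@(np.array(X)-p['eye']); return np.array([p['cx']+p['fx']*c[0]/c[2],p['cy']+p['fy']*c[1]/c[2]])
def save(p,n,crop=None,s=1):
    im=p['pixels'][:,:,::-1]
    if crop: im=im[crop[1]:crop[3],crop[0]:crop[2]]
    cv2.imwrite('pics/'+n,cv2.resize(np.ascontiguousarray(im),None,fx=s,fy=s,interpolation=cv2.INTER_CUBIC))
E
python3 - <<'E'
from h import *
np.set_printoptions(precision=4,suppress=True)
Z=dict(slide_base=0,wheel_axis=.1,grip=.1,index=.0515,mark=.0515,stage_table=0,clamp_lever=.064,lever_tip=.098)
for n in('top','scene'):
    p=arm.grab_frame(n); save(p,n+'.png'); print(n,p['fx'],p['eye'],p['orientation'])
    for k,z in Z.items():
        for m in arm.mark_of(p,k)[:2]: print(k,round(m['conf'],2),np.round(m['uv'],1),atz(p,m['uv'],z))
print(arm.get_state())
E
```

```text
top 474.4277270019116 [0.4164 0.0036 1.2639] [-3.0365 -0.0242 -1.5518]
slide_base 0.76 [328.1 220. ] [ 0.6124 -0.0578  0.    ]
wheel_axis 0.69 [363.1 244.5] [ 0.5377 -0.1406  0.1   ]
wheel_axis 0.57 [421.  243.5] [ 0.5432 -0.2846  0.1   ]
grip 0.58 [351.3 254.9] [ 0.5113 -0.1116  0.1   ]
index 0.71 [330.1 192. ] [ 0.6782 -0.0594  0.0515]
index 0.18 [303.9 232.8] [0.5697 0.0065 0.0515]
mark 0.48 [336.9 196.6] [ 0.6664 -0.0772  0.0515]
stage_table 0.92 [329.4 218.8] [ 0.6158 -0.0613  0.    ]
stage_table 0.26 [300.3 230.5] [0.5822 0.0164 0.    ]
clamp_lever 0.47 [317.5 211.9] [ 0.6228 -0.0272  0.064 ]
clamp_lever 0.37 [232.1 211.6] [0.6186 0.1907 0.064 ]
lever_tip 0.66 [303. 230.] [0.5708 0.0087 0.098 ]
scene 509.2441068668227 [ 1.1673 -0.5496  0.849 ] [-2.3055  0.0133  0.8221]
slide_base 0.75 [322.9 241.3] [0.4935 0.0782 0.    ]
slide_base 0.65 [312.1 299.1] [ 0.6129 -0.0669  0.    ]
wheel_axis 0.94 [259.6 266.8] [ 0.5391 -0.1433  0.1   ]
grip 0.48 [266.2 254.8] [ 0.5206 -0.1112  0.1   ]
index 0.77 [334.1 296.7] [ 0.673  -0.0589  0.0515]
mark 0.53 [327.8 297. ] [ 0.6647 -0.0689  0.0515]
stage_table 0.69 [311.5 295.1] [ 0.6034 -0.06    0.    ]
clamp_lever 0.58 [330.5 273.7] [ 0.6293 -0.0271  0.064 ]
lever_tip 0.7 [322.2 238.1] [0.5627 0.0118 0.098 ]
{'t': 0.9, 'q': array([-1.0599,  0.3585,  0.0119, -0.    , -1.2241, -0.2881]), 'qd': array([-0.0004, -0.0005, -0.0009,  0.0004,  0.0009,  0.0006]), 'joint_efforts': array([ -0.0006, -58.2355,  29.3305,   7.0027,   0.0125,  -0.    ]), 'eef_pos': array([ 0.1491, -0.6583,  0.2266]), 'ee_rot': array([-3.1415,  0.    , -2.9188]), 'force': array([ 0.3164,  0.4896, -0.1628]), 'moment': array([ 0.019 ,  0.0216, -0.0189]), 'gripper_force': 0.0, 'width': 0.0875707019706449}
```

View images.

```bash
python3 - <<'E'
import cv2
a=cv2.imread('pics/top.png')[150:310,230:450]; b=cv2.imread('pics/scene.png')[190:350,200:420]
cv2.imwrite('pics/c.png',cv2.vconcat([cv2.resize(x,(800,582),interpolation=2)[:,:] for x in(a,b)])) 
cv2.imwrite('pics/c1.png',cv2.resize(a,(800,582),interpolation=2));cv2.imwrite('pics/c2.png',cv2.resize(b,(800,582),interpolation=2))
E
```

```text
(no output)
```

View pics/c1.png

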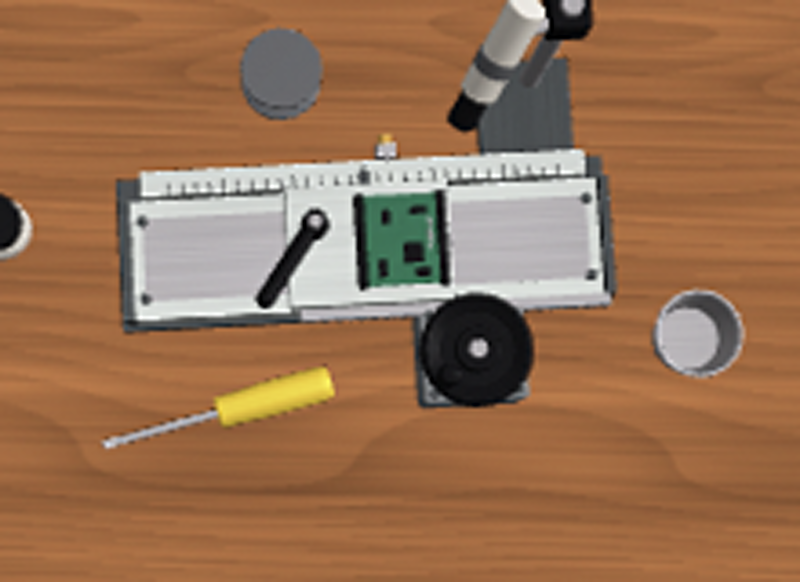

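View pics/c2.png

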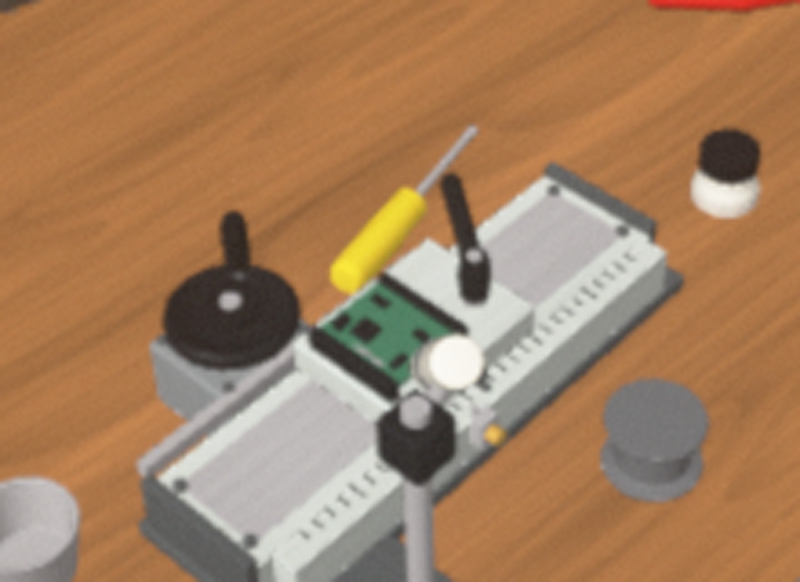

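```bash
python3 - <<'E'
from h import *
np.set_printoptions(precision=4,suppress=True)
p=arm.grab_frame('wrist'); s=arm.get_state()
Rt=Rm(s['ee_rot']); print(p['fx'],Rt.T@(np.array(p['eye'])-s['eef_pos'])); print(Rt.T@Rm(p['orientation']))
t=arm.grab_frame('top')
c=lambda x,y:(230+x/3.636,150+y/3.636)
for a,b,z in((c(141,172),c(585,152),.05),(c(128,328),c(610,303),.01)):
    A,B=atz(t,a,z),atz(t,b,z); d=A-B; print(A,B,np.arctan2(-d[0],d[1]))
print('grip',atz(t,c(450,375),.1),'mark',atz(t,c(387,163),.0515),'idx',atz(t,c(364,172),.0515))
E
```

```text
368.07572839968645 [ 0.0674 -0.0002 -0.1574]
[[ 0.0002 -0.9678 -0.2517]
 [ 1.      0.0003 -0.0003]
 [ 0.0004 -0.2517  0.9678]]
[0.6606 0.0995 0.05  ] [ 0.6829 -0.2184  0.05  ] 0.06979127137884569
[0.5529 0.1088 0.01  ] [ 0.5791 -0.2445  0.01  ] 0.07399660083891632
grip [ 0.5157 -0.1177  0.1   ] mark [ 0.6711 -0.076   0.0515] idx [ 0.6641 -0.0596  0.0515]
```

Call:
{"op": "carry_out", "data": {
  "commands": [
    [0.7,1.1,0,-0.2],
    [1.5,2.2,0,-0.4],
    [2.2,3.3,0,-0.6],
    [3.0,4.4,0,-0.8],
    [3.7,5.5,0,-1.0],
    [4.5,6.7,0,-1.2],
    [5.2,7.8,0,-1.3],
    [6.0,8.9,0,-1.44],
    [6.7,10.0,0,-1.44],
    [7.4,11.0,0,-1.44]
  ],
  "claw": 0.3,
  "force": 20
}}

```text
t: 2.25
eef_pos: [0.4986, -0.1377, 0.2271]
ee_rot: [-3.142, 0.001, -3.069]
force: [1.6, -1.2, -0.0]
width: 0.0615
gripper_force: 0.0
```

```bash
cat > look.py <<'E'
from h import *
import sys
np.set_printoptions(precision=4,suppress=True)
yaw=.072; ex=np.array([np.cos(yaw),np.sin(yaw),0]); ey=np.array([-np.sin(yaw),np.cos(yaw),0])
Z=dict(wheel_axis=.1,grip=.1,index=.0515,mark=.0515,clamp_lever=.064,lever_tip=.098)
p=arm.grab_frame('wrist'); s=arm.get_state(); print(s['t'],s['eef_pos'],s['ee_rot'])
P={}
for k in (sys.argv[2].split(',') if len(sys.argv)>2 else Z):
    for m in arm.mark_of(p,k)[:2]:
        X=atz(p,m['uv'],Z[k]); P.setdefault(k,X); print(k,round(m['conf'],2),np.round(m['uv'],1),X)
if 'index' in P and 'mark' in P: print('idx-mark y mm',1000*(P['index']-P['mark'])@ey)
save(p,sys.argv[1]); np.save('last.npy',p,allow_pickle=True)
E
python3 look.py w1.png
```

```text
2.3 [ 0.5025 -0.1335  0.2269] [ 3.1413  0.0029 -3.067 ]
wheel_axis 0.67 [315.1 279.4] [ 0.5395 -0.1387  0.1   ]
grip 0.7 [343.4 255.1] [ 0.517  -0.1174  0.1   ]
```

View pics/w1.png

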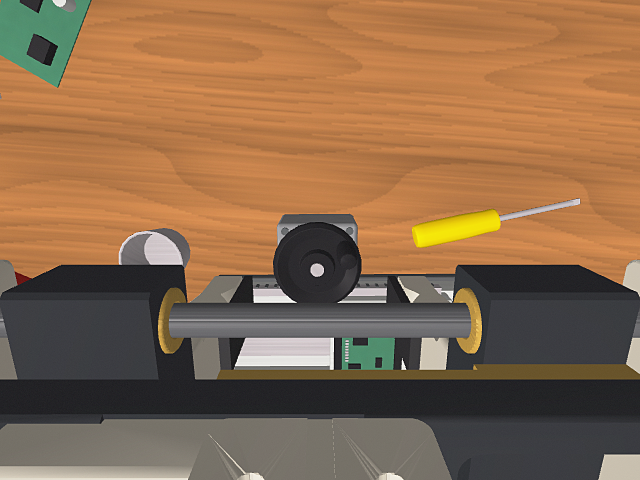

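Call:
{"op": "carry_out", "data": {
  "commands": [
    [0,0,-0.4,0],
    [0,0,-0.8,0],
    [0,0,-1.2,0],
    [0,0,-1.6,0],
    [0,0,-1.6,0],
    [0,0,-1.6,0],
    [0,0,-1.6,0],
    [0,0,-1.6,0],
    [0,0,-1.6,0],
    [0,0,-1.6,0]
  ]
}}

```text
t: 3.85
eef_pos: [0.4977, -0.1396, 0.1467]
ee_rot: [-3.142, 0.0, -3.069]
force: [-0.3, -0.1, 0.3]
width: 0.0615
gripper_force: 0.0
```

```bash
python3 look.py w2.png wheel_axis,grip
```

```text
3.9 [ 0.4977 -0.1396  0.1466] [ 3.1416  0.0001 -3.0695]
wheel_axis 0.79 [318.9 325.6] [ 0.5377 -0.1374  0.1   ]
grip 0.55 [358.6 298. ] [ 0.5178 -0.115   0.1   ]
grip 0.47 [132.7 278.1] [ 0.5149 -0.249   0.1   ]
```

Call:
{"op": "carry_out", "data": {
  "commands": [
    [0.2,0.25,0,0],
    [0.4,0.47,0,0],
    [0.4,0.47,0,0],
    [0.4,0.47,-0.3,0],
    [0.4,0.47,-0.6,0],
    [0.4,0.47,-0.85,0],
    [0.4,0.47,-1.08,0],
    [0.4,0.47,-1.08,0],
    [0.4,0.47,-1.08,0],
    [0.4,0.47,-1.08,0]
  ]
}}

```text
t: 5.25
eef_pos: [0.5181, -0.1162, 0.0931]
ee_rot: [-3.142, 0.001, -3.069]
force: [-0.4, -0.2, -0.6]
width: 0.0617
gripper_force: 0.0
```

Call:
{"op": "carry_out", "data": {
  "commands": [
    [0,0,0,0],
    [0,0,0,0],
    [0,0,0,0],
    [0,0,0,0],
    [0,0,0,0],
    [0,0,0,0],
    [0,0,0,0],
    [0,0,0,0],
    [0,0,0,0],
    [0,0,0,0]
  ],
  "claw": 0.9,
  "force": 20
}}

```text
t: 6.5
eef_pos: [0.5176, -0.1161, 0.0926]
ee_rot: [3.142, -0.0, -3.07]
force: [-1.6, 2.4, 1.8]
width: 0.0154
gripper_force: 20.0
```

```bash
python3 - <<'E'
from h import *
s=arm.get_state(); print(s['t'],s['eef_pos'],s['force'],s['width'],s['gripper_force'])
import numpy as np
c=np.array([.538,-.139]); g=s['eef_pos'][:2]; v=g-c; a0=np.arctan2(v[1],v[0]); print(np.hypot(*v),np.degrees(a0))
for a in np.linspace(0.165,3.3,20): print(round(a,2),np.round((c+.031*np.array([np.cos(a0+a),np.sin(a0+a)])-g)/.05,2))
E
```

```text
6.5 [ 0.51762174 -0.11609707  0.0925629 ] [-1.63935039  2.431372    1.77313073] 0.015388135776883336 20.001294314861298
0.030656447784925024 131.6616070101872
0.16 [-0.08 -0.07]
0.33 [-0.13 -0.15]
0.5 [-0.18 -0.25]
0.66 [-0.2  -0.34]
0.82 [-0.21 -0.45]
0.99 [-0.21 -0.55]
1.15 [-0.18 -0.65]
1.32 [-0.14 -0.74]
1.48 [-0.09 -0.83]
1.65 [-0.02 -0.91]
1.82 [ 0.06 -0.97]
1.98 [ 0.15 -1.02]
2.14 [ 0.24 -1.06]
2.31 [ 0.34 -1.07]
2.47 [ 0.45 -1.08]
2.64 [ 0.55 -1.06]
2.8 [ 0.64 -1.03]
2.97 [ 0.73 -0.98]
3.14 [ 0.82 -0.92]
3.3 [ 0.89 -0.85]
```

Call:
{"op": "carry_out", "data": {
  "commands": [
    [-0.07,-0.07,0,0],
    [-0.13,-0.15,0,0],
    [-0.18,-0.25,0,0],
    [-0.2,-0.34,0,0],
    [-0.21,-0.45,0,0],
    [-0.21,-0.55,0,0],
    [-0.18,-0.65,0,0],
    [-0.14,-0.74,0,0],
    [-0.09,-0.83,0,0],
    [-0.02,-0.91,0,0]
  ]
}}

```text
t: 7.75
eef_pos: [0.5181, -0.1607, 0.0925]
ee_rot: [3.14, 0.003, -3.07]
force: [4.4, 11.4, -3.5]
width: 0.0156
gripper_force: 20.0
```

```bash
python3 - <<'E'
from h import *
np.set_printoptions(precision=4,suppress=True)
s=arm.get_state(); print(s['t'],s['eef_pos'],s['force'],s['width'],s['gripper_force'])
for n in('top','scene'):
    p=arm.grab_frame(n)
    for k,z in dict(index=.0515,mark=.0515,grip=.1).items():
        for m in arm.mark_of(p,k)[:1]: print(n,k,round(m['conf'],2),np.round(m['uv'],1),atz(p,m['uv'],z))
E
```

```text
7.75 [ 0.5181 -0.1607  0.0925] [ 4.4439 11.3534 -3.4791] 0.015564435813979642 20.007979720830917
top index 0.98 [334.7 195.7] [ 0.6687 -0.0715  0.0515]
top mark 0.56 [333.  196.7] [ 0.6659 -0.0671  0.0515]
scene index 0.75 [327.9 296.4] [ 0.6636 -0.0676  0.0515]
scene mark 0.55 [329.  297.4] [ 0.6671 -0.0678  0.0515]
scene grip 0.6 [251.  265.2] [ 0.5231 -0.1533  0.1   ]
```

Call:
{"op": "carry_out", "data": {
  "commands": [
    [0.08,-0.06,0,0],
    [0.17,-0.11,0,0],
    [0.26,-0.15,0,0],
    [0.36,-0.16,0,0],
    [0.47,-0.17,0,0],
    [0.57,-0.15,0,0],
    [0.66,-0.12,0,0],
    [0.75,-0.07,0,0],
    [0.84,-0.01,0,0],
    [0.91,0.06,0,0]
  ]
}}

```text
t: 9.4
eef_pos: [0.562, -0.1592, 0.0925]
ee_rot: [-3.141, -0.001, -3.07]
force: [-4.1, -2.5, 2.7]
width: 0.0155
gripper_force: 20.0
```

Call:
{"op": "carry_out", "data": {
  "commands": [
    [0,0,0,0],
    [0,0,0,0],
    [0,0,0.5,0],
    [0,0,1.0,0],
    [0,0,1.6,1],
    [0.2,0.2,1.6,2.7],
    [0.7,1.0,1.6,4.4],
    [1.2,1.8,1.6,6.1],
    [1.7,2.6,1.6,7.8],
    [2.2,3.3,1.6,9.5]
  ],
  "claw": 0.5
}}

```text
t: 10.65
eef_pos: [0.6732, 0.0081, 0.1727]
ee_rot: [-3.141, 0.001, -2.068]
force: [0.3, 0.1, 0.1]
width: 0.0439
gripper_force: 0.0
```

Call:
{"op": "carry_out", "data": {
  "commands": [
    [0,0.2,0,1.5],
    [0,0.4,-0.2,3],
    [0,0.4,-0.4,4.5],
    [0,0.4,-0.6,5.4],
    [0,0.4,-0.6,5.4],
    [0,0.4,-0.6,5.4],
    [0,0.4,-0.6,5.4],
    [0,0.4,-0.6,5.4],
    [0,0.4,-0.6,5.4],
    [0,0.4,-0.6,5.4]
  ]
}}

```text
t: 11.9
eef_pos: [0.6722, 0.0263, 0.1426]
ee_rot: [-3.141, 0.0, -1.509]
force: [0.8, 0.3, -0.3]
width: 0.0437
gripper_force: 0.0
```

```bash
python3 look.py w3.png
```

```text
11.95 [0.6722 0.0263 0.1426] [-3.1416  0.     -1.5093]
wheel_axis 0.47 [405.1 146. ] [ 0.6315 -0.0431  0.1   ]
index 0.97 [331.1  83.1] [ 0.6715 -0.0786  0.0515]
mark 0.89 [325.1  90.7] [ 0.675  -0.074   0.0515]
mark 0.64 [236.7 191.6] [ 0.7303 -0.0068  0.0515]
clamp_lever 0.8 [405.1 147.9] [ 0.6232 -0.0422  0.064 ]
clamp_lever 0.64 [527.  261.4] [0.5323 0.0266 0.064 ]
lever_tip 0.73 [508.3 213.7] [ 0.5692 -0.0102  0.098 ]
idx-mark y mm -4.423898827405353
```

View pics/w3.png

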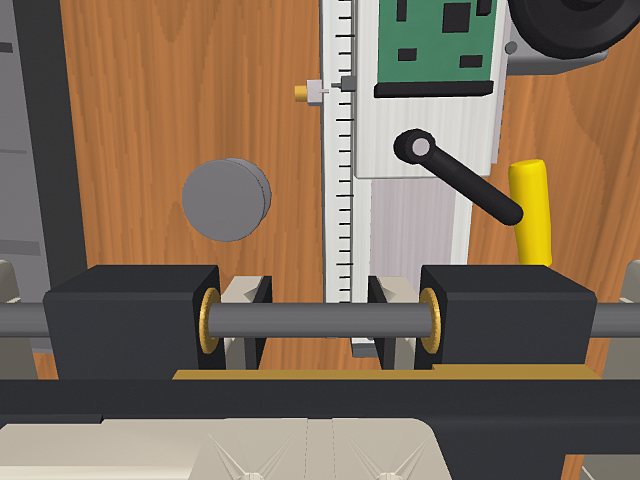

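```bash
python3 - <<'E'
from h import *
p=np.load('last.npy',allow_pickle=True).item(); save(p,'z1.png',(290,60,370,120),10)
E
```

```text
(no output)
```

View pics/z1.png

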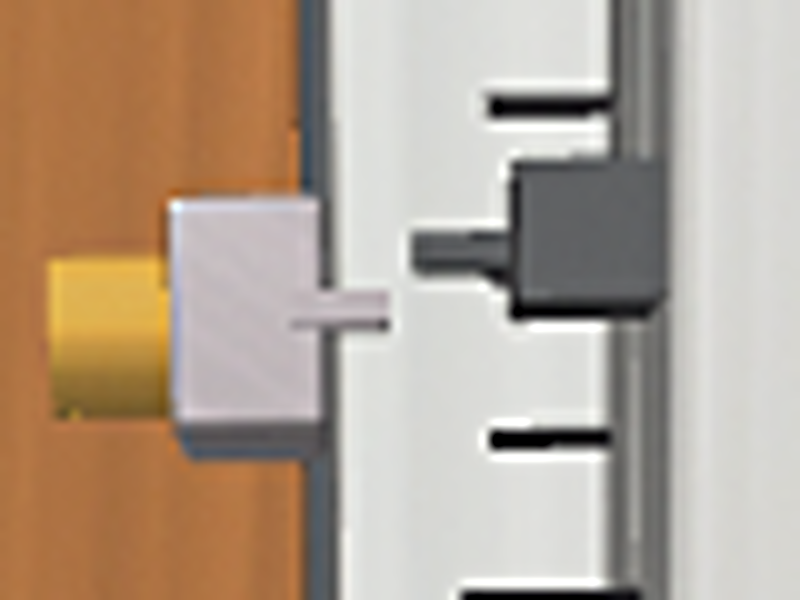

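Call:
{"op": "carry_out", "data": {
  "commands": [
    [-0.6,0,0.4,-1.7],
    [-1.2,-0.3,0.65,-3.4],
    [-1.8,-0.8,0.65,-5.1],
    [-2.2,-1.4,0.65,-6.8],
    [-2.2,-2.0,0.65,-8.5],
    [-2.2,-2.6,0.65,-10.2],
    [-2.2,-3.2,0.65,-11.9],
    [-2.2,-3.71,0.65,-13.6],
    [-2.2,-3.71,0.4,-14.9],
    [-2.2,-3.71,0.0,-14.9]
  ]
}}

```text
t: 13.5
eef_pos: [0.5626, -0.1597, 0.1429]
ee_rot: [-3.141, 0.002, -3.072]
force: [0.2, 0.5, -0.1]
width: 0.0435
gripper_force: 0.0
```

```bash
python3 look.py w4.png wheel_axis,grip
```

```text
13.55 [ 0.5608 -0.1592  0.1396] [ 3.1407 -0.0027 -3.0712]
wheel_axis 0.59 [362.5 226.2] [ 0.5382 -0.1377  0.1   ]
grip 0.69 [319.2 258.5] [ 0.5587 -0.1605  0.1   ]
```

Call:
{"op": "carry_out", "data": {
  "commands": [
    [0,0,-0.2,0],
    [0,0,-0.4,0],
    [0,0,-0.6,0],
    [0,0,-0.8,0],
    [0,0,-1.0,0],
    [0,0,-1.0,0],
    [0,0,-1.0,0],
    [0,0,-1.0,0],
    [0,0,-1.0,0],
    [0,0,-1.0,0]
  ]
}}

```text
t: 14.9
eef_pos: [0.5623, -0.1592, 0.0928]
ee_rot: [3.142, 0.0, -3.07]
force: [1.2, -0.5, 0.1]
width: 0.0438
gripper_force: 0.0
```

Call:
{"op": "carry_out", "data": {
  "commands": [
    [0,0,0,0],
    [0,0,0,0],
    [0,0,0,0],
    [0,0,0,0],
    [0,0,0,0],
    [0.04,0.04,0,0],
    [0.07,0.09,0,0],
    [0.1,0.14,0,0],
    [0.12,0.18,0,0],
    [0.12,0.18,0,0]
  ],
  "claw": 0.9
}}

```text
t: 16.15
eef_pos: [0.5684, -0.1499, 0.0925]
ee_rot: [3.141, 0.0, -3.069]
force: [-1.4, -2.0, 0.1]
width: 0.0157
gripper_force: 20.0
```

```bash
python3 - <<'E'
from h import *
s=arm.get_state(); print(s['t'],s['eef_pos'],s['force'],s['width'],s['gripper_force'])
c=np.array([.5394,-.1385]); g=s['eef_pos'][:2]; v=g-c; a0=np.arctan2(v[1],v[0]); print(np.hypot(*v),np.degrees(a0))
for a in np.arange(.1,1.31,.1): print(round(a,2),np.round((c+.031*np.array([np.cos(a0-a),np.sin(a0-a)])-g)/.05,3))
p=arm.grab_frame('top')
for k in('index','mark'):
    for m in arm.mark_of(p,k)[:1]: print(k,m['uv'],atz(p,m['uv'],.0515))
E
```

```text
16.15 [ 0.56835146 -0.14991513  0.09253294] [-1.39870275 -2.02686062  0.10458389] 0.01570315781192978 20.001840591430664
0.031120601825378284 -21.518575231839407
0.1 [-0.028 -0.056]
0.2 [-0.059 -0.109]
0.3 [-0.095 -0.159]
0.4 [-0.136 -0.206]
0.5 [-0.182 -0.248]
0.6 [-0.231 -0.285]
0.7 [-0.284 -0.317]
0.8 [-0.34  -0.344]
0.9 [-0.399 -0.365]
1.0 [-0.459 -0.38 ]
1.1 [-0.52  -0.389]
1.2 [-0.582 -0.392]
1.3 [-0.644 -0.388]
```

Call:
{"op": "carry_out", "data": {
  "commands": [
    [-0.06,-0.11,0,0],
    [-0.136,-0.206,0,0],
    [-0.18,-0.25,0,0],
    [-0.23,-0.285,0,0],
    [-0.285,-0.317,0,0],
    [-0.34,-0.344,0,0],
    [-0.4,-0.365,0,0],
    [-0.46,-0.38,0,0],
    [-0.52,-0.389,0,0],
    [-0.55,-0.39,0,0]
  ]
}}

```text
t: 17.55
eef_pos: [0.5416, -0.1688, 0.0925]
ee_rot: [3.14, 0.003, -3.07]
force: [3.4, 7.0, -2.0]
width: 0.0157
gripper_force: 20.0
```

Call:
{"op": "carry_out", "data": {
  "commands": [
    [0,0,0,0],
    [0,0,0,0],
    [0,0,0,0],
    [0,0,0.4,0],
    [0,0,0.8,0],
    [0,0,1.4,1],
    [0.4,0.3,1.6,2.7],
    [0.9,0.9,1.6,4.4],
    [1.5,1.6,1.6,6.1],
    [2.1,2.4,1.6,7.8]
  ],
  "claw": 0.5
}}

```text
t: 18.8
eef_pos: [0.6465, -0.0492, 0.1728]
ee_rot: [-3.141, 0.0, -2.248]
force: [0.3, 0.7, -0.6]
width: 0.0438
gripper_force: 0.0
```

Call:
{"op": "carry_out", "data": {
  "commands": [
    [0.2,0.5,0,1.7],
    [0.5,1.1,-0.2,3.4],
    [0.5,1.5,-0.4,5.1],
    [0.5,1.5,-0.6,6.8],
    [0.5,1.5,-0.6,7.06],
    [0.5,1.5,-0.6,7.06],
    [0.5,1.5,-0.6,7.06],
    [0.5,1.5,-0.6,7.06],
    [0.5,1.5,-0.6,7.06],
    [0.5,1.5,-0.6,7.06]
  ]
}}

```text
t: 20.05
eef_pos: [0.6707, 0.0253, 0.1427]
ee_rot: [-3.141, 0.0, -1.514]
force: [-0.5, -0.1, 0.2]
width: 0.0436
gripper_force: 0.0
```

```bash
python3 look.py w5.png index,mark,lever_tip,clamp_lever;  python3 - <<'E'
from h import *
p=np.load('last.npy',allow_pickle=True).item(); save(p,'z2.png',(290,60,370,120),10)
E
```

```text
20.1 [0.6707 0.0253 0.1426] [-3.1415  0.     -1.5137]
index 0.56 [329.   92.7] [ 0.6705 -0.074   0.0515]
mark 0.95 [321.  90.] [ 0.6756 -0.0753  0.0515]
lever_tip 0.76 [509.4 218.7] [ 0.5664 -0.008   0.098 ]
clamp_lever 0.56 [401.6 149.3] [ 0.6235 -0.042   0.064 ]
idx-mark y mm 1.6686256433261482
```

View pics/z2.png

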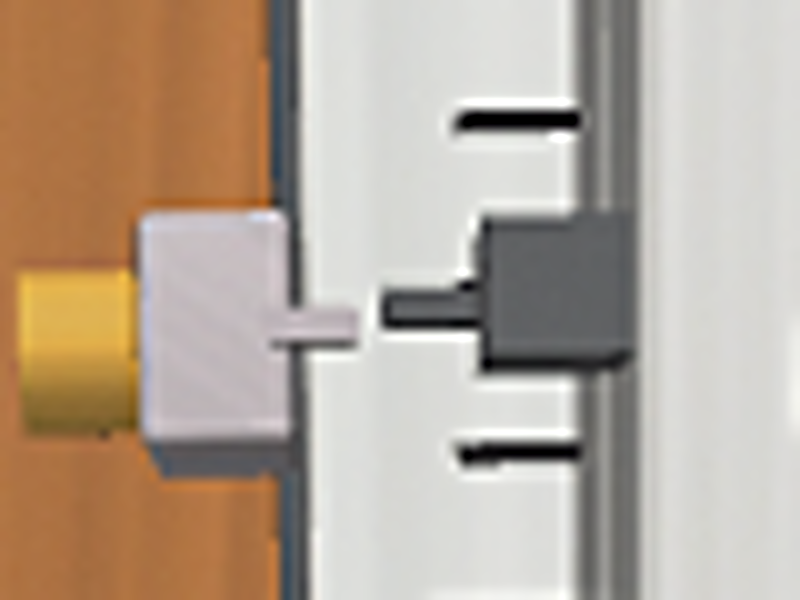

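Call:
{"op": "carry_out", "data": {
  "commands": [
    [-0.6,0,0.4,-1.7],
    [-1.2,-0.3,0.65,-3.4],
    [-1.8,-0.8,0.65,-5.1],
    [-2.3,-1.4,0.65,-6.8],
    [-2.58,-2.0,0.65,-8.5],
    [-2.58,-2.7,0.65,-10.2],
    [-2.58,-3.4,0.65,-11.9],
    [-2.58,-3.88,0.65,-13.6],
    [-2.58,-3.88,0.4,-14.86],
    [-2.58,-3.88,0.0,-14.86]
  ]
}}

```text
t: 21.55
eef_pos: [0.5421, -0.1692, 0.1429]
ee_rot: [-3.141, 0.002, -3.072]
force: [0.2, -0.1, -0.1]
width: 0.0441
gripper_force: 0.0
```

```bash
python3 look.py w6.png wheel_axis,grip
```

```text
21.6 [ 0.5403 -0.1687  0.1397] [ 3.1406 -0.0027 -3.0712]
wheel_axis 0.87 [374.9 262.2] [ 0.5381 -0.1381  0.1   ]
grip 0.86 [321.  260.9] [ 0.5395 -0.1688  0.1   ]
```

Call:
{"op": "carry_out", "data": {
  "commands": [
    [0,0,-0.2,0],
    [0,0,-0.4,0],
    [0,0,-0.6,0],
    [0,0,-0.8,0],
    [0,0,-1.0,0],
    [0,0,-1.0,0],
    [0,0,-1.0,0],
    [0,0,-1.0,0],
    [0,0,-1.0,0],
    [0,0,-1.0,0]
  ]
}}

```text
t: 22.95
eef_pos: [0.5417, -0.1687, 0.0928]
ee_rot: [-3.142, 0.0, -3.07]
force: [0.1, 0.5, -0.3]
width: 0.0436
gripper_force: 0.0
```

Call:
{"op": "carry_out", "data": {
  "commands": [
    [0,0,0,0],
    [0,0,0,0],
    [0,0,0,0],
    [0,0,0,0],
    [0,0,0,0],
    [-0.03,0,0,0],
    [-0.06,0,0,0],
    [-0.09,0,0,0],
    [-0.09,0,0,0],
    [-0.09,0,0,0]
  ],
  "claw": 0.9
}}

```text
t: 24.2
eef_pos: [0.5373, -0.1685, 0.0926]
ee_rot: [3.141, 0.0, -3.07]
force: [4.0, 4.0, -2.9]
width: 0.0153
gripper_force: 20.0
```

Call:
{"op": "carry_out", "data": {
  "commands": [
    [0,0,0,0],
    [0,0,0,0],
    [0,0,0,0],
    [0,0,0.4,0],
    [0,0,0.8,0],
    [0,0,1.4,1],
    [0.4,0.3,1.6,2.7],
    [0.9,0.9,1.6,4.4],
    [1.5,1.6,1.6,6.1],
    [2.1,2.4,1.6,7.8]
  ],
  "claw": 0.5
}}

```text
t: 25.45
eef_pos: [0.6427, -0.0481, 0.1727]
ee_rot: [-3.142, -0.0, -2.248]
force: [1.1, -0.5, 0.7]
width: 0.0437
gripper_force: 0.0
```

Call:
{"op": "carry_out", "data": {
  "commands": [
    [0.3,0.5,0,1.7],
    [0.56,1.1,-0.2,3.4],
    [0.56,1.48,-0.4,5.1],
    [0.56,1.48,-0.6,6.8],
    [0.56,1.48,-0.6,7.06],
    [0.56,1.48,-0.6,7.06],
    [0.56,1.48,-0.6,7.06],
    [0.56,1.48,-0.6,7.06],
    [0.56,1.48,-0.6,7.06],
    [0.56,1.48,-0.6,7.06]
  ],
  "claw": 1.0
}}

```text
t: 26.7
eef_pos: [0.6702, 0.0253, 0.1427]
ee_rot: [-3.141, 0.0, -1.514]
force: [1.1, -0.6, 0.1]
width: 0.0004
gripper_force: 0.0
```

```bash
python3 look.py w7.png index,mark,lever_tip,clamp_lever;  python3 - <<'E'
from h import *
p=np.load('last.npy',allow_pickle=True).item(); save(p,'z3.png',(290,60,370,120),10)
E
```

```text
26.75 [0.6702 0.0253 0.1426] [-3.1415  0.     -1.5137]
index 0.57 [325.9  90.2] [ 0.672  -0.0753  0.0515]
index 0.18 [402.2  98.6] [ 0.6234 -0.0731  0.0515]
mark 0.71 [507.2 218.6] [ 0.5424 -0.0001  0.0515]
mark 0.69 [323.6  91.9] [ 0.6734 -0.0742  0.0515]
lever_tip 0.71 [507.9 221.3] [ 0.5664 -0.0065  0.098 ]
clamp_lever 0.66 [404.5 155.9] [ 0.6207 -0.0382  0.064 ]
idx-mark y mm -84.3958376340655
```

View pics/z3.png

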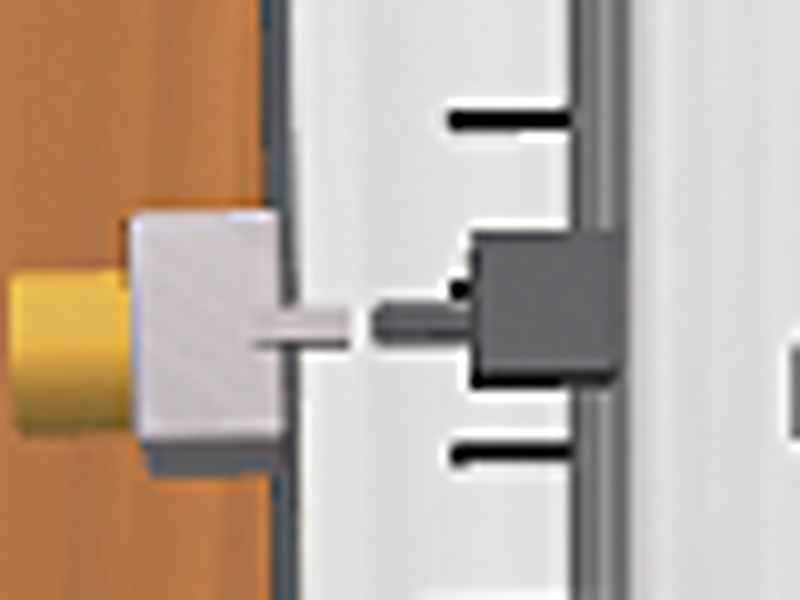

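View pics/w7.png

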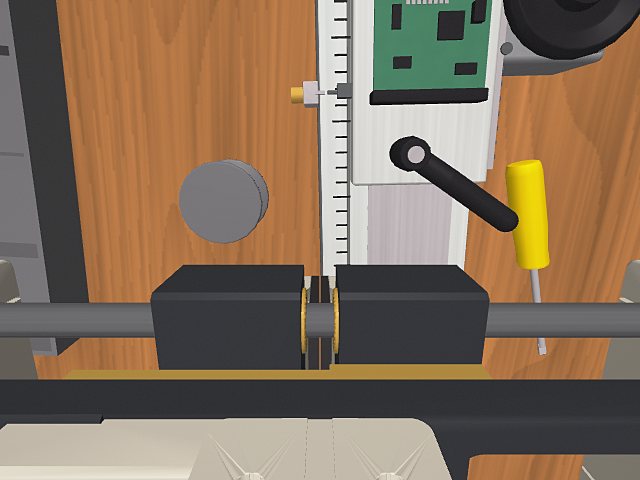

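```bash
cat > lev.py <<'E'
from h import *
np.set_printoptions(precision=3,suppress=True)
p=np.load('last.npy',allow_pickle=True).item()
H=atz(p,(415.5,154),.098)[:2]; T=atz(p,(509.5,220),.098)[:2]
print('H',H,'T',T,np.hypot(*(T-H)))
T2=atz(p,(507.9,221.3),.098)[:2]; a0=np.arctan2(*(T2-H)[::-1]); print(np.degrees(a0))
def pose(d,off):  # d clockwise swing rad
    a=a0-d; u=np.array([np.cos(a),np.sin(a)]); t=np.array([np.sin(a),-np.cos(a)])
    yaw=a-np.pi/2+np.pi-2*np.pi+0 # tool -x along t: angle(t)=a-90deg ; yaw=angle-180
    yaw=(a-np.pi/2)-np.pi-np.radians(8)
    return H+.064*u-off*t, yaw
E
python3 - <<'E'
from lev import *
s=arm.get_state(); g=s['eef_pos']; y=s['ee_rot'][2]
q,w=pose(0,.030); q2,_=pose(0,.017)
print(q,w,'delta',(q-g[:2])/.05,(.082-g[2])/.05,np.degrees(w-y)/6)
for d in np.arange(0,1.7,.1):
    r,ww=pose(d,.017); print(round(d,2),(r-q)/.05,np.degrees(ww-w)/6)
E
```

```text
H [ 0.623 -0.04 ] T [ 0.566 -0.007] 0.06575849445999939
149.1443149089439
[ 0.552 -0.033] -2.2489559647518984 delta [-2.356 -1.168] -1.2106372535049506 -7.022967711509854
0.0 [0.133 0.223] 0.0
0.1 [0.176 0.348] -0.9549296585513729
0.2 [0.231 0.469] -1.9098593171027458
0.3 [0.298 0.583] -2.8647889756541147
0.4 [0.376 0.69 ] -3.8197186342054876
0.5 [0.464 0.789] -4.7746482927568605
0.6 [0.562 0.878] -5.729577951308233
0.7 [0.668 0.958] -6.6845076098596055
0.8 [0.781 1.026] -7.639437268410975
0.9 [0.901 1.083] -8.594366926962348
1.0 [1.025 1.127] -9.549296585513721
1.1 [1.154 1.159] -10.504226244065093
1.2 [1.285 1.177] -11.459155902616466
1.3 [1.417 1.183] -12.414085561167836
1.4 [1.549 1.175] -13.369015219719211
1.5 [1.68  1.154] -14.32394487827058
1.6 [1.808 1.121] -15.278874536821954
```

Call:
{"op": "carry_out", "data": {
  "commands": [
    [-0.4,-0.2,0,-1.2],
    [-0.8,-0.4,0,-2.4],
    [-1.2,-0.6,0,-3.6],
    [-1.6,-0.8,0,-4.8],
    [-2.0,-1.0,0,-6.0],
    [-2.36,-1.17,0,-7.0],
    [-2.36,-1.17,0,-7.0],
    [-2.36,-1.17,-0.4,-7.0],
    [-2.36,-1.17,-0.8,-7.0],
    [-2.36,-1.17,-1.2,-7.0]
  ]
}}

```text
t: 28.2
eef_pos: [0.5531, -0.0328, 0.0821]
ee_rot: [-3.141, 0.001, -2.244]
force: [0.3, 0.3, 0.3]
width: 0.0004
gripper_force: 0.0
```

Call:
{"op": "carry_out", "data": {
  "commands": [
    [0,0,0,0],
    [0.04,0.06,0,0],
    [0.08,0.12,0,0],
    [0.11,0.18,0,0],
    [0.13,0.22,0,0],
    [0.145,0.26,0,-0.3],
    [0.16,0.3,0,-0.6],
    [0.176,0.35,0,-0.95],
    [0.2,0.41,0,-1.4],
    [0.23,0.47,0,-1.9]
  ]
}}

```text
t: 29.45
eef_pos: [0.5633, -0.0097, 0.0824]
ee_rot: [3.141, -0.001, -2.449]
force: [-0.8, -1.2, 0.1]
width: 0.0003
gripper_force: 0.8
```

```bash
python3 - <<'E'
from lev import *
s=arm.get_state(); print(s['t'],s['eef_pos'],s['ee_rot'][2],s['force'],s['moment'])
t=arm.grab_frame('top')
for k,z in(('lever_tip',.098),('clamp_lever',.064)):
    for m in arm.mark_of(t,k)[:1]: print(k,m['conf'],m['uv'],atz(t,m['uv'],z))
E
```

```text
H [ 0.623 -0.04 ] T [ 0.566 -0.007] 0.06575849445999939
149.1443149089439
29.45 [ 0.563 -0.01   0.082] -2.4486023480004713 [-0.794 -1.227  0.149] [-0.437  0.431  0.049]
lever_tip 0.67 [336.0, 191.2] [ 0.671 -0.072  0.098]
```

Call:
{"op": "carry_out", "data": {
  "commands": [
    [0.013,0.025,0,-0.2],
    [0.026,0.048,0,-0.4],
    [0.039,0.07,0,-0.6],
    [0.052,0.092,0,-0.8],
    [0.066,0.114,0,-0.95],
    [0.08,0.136,0,-1.15],
    [0.095,0.157,0,-1.35],
    [0.11,0.177,0,-1.55],
    [0.127,0.2,0,-1.72],
    [0.145,0.221,0,-1.91]
  ]
}}

```text
t: 30.85
eef_pos: [0.5709, 0.0015, 0.0826]
ee_rot: [3.142, -0.0, -2.647]
force: [-2.2, 0.2, -0.2]
width: 0.0006
gripper_force: 0.9
```

Call:
{"op": "carry_out", "data": {
  "commands": [
    [0.017,0.02,0,-0.2],
    [0.034,0.04,0,-0.4],
    [0.052,0.06,0,-0.6],
    [0.07,0.08,0,-0.8],
    [0.088,0.099,0,-0.95],
    [0.107,0.117,0,-1.15],
    [0.126,0.135,0,-1.35],
    [0.146,0.153,0,-1.55],
    [0.166,0.171,0,-1.72],
    [0.186,0.188,0,-1.91]
  ]
}}

```text
t: 32.1
eef_pos: [0.5803, 0.0109, 0.0826]
ee_rot: [-3.142, 0.0, -2.847]
force: [-1.6, -0.3, 0.6]
width: 0.0003
gripper_force: 1.0
```

Call:
{"op": "carry_out", "data": {
  "commands": [
    [0.02,0.017,0,-0.2],
    [0.041,0.034,0,-0.4],
    [0.063,0.05,0,-0.6],
    [0.084,0.065,0,-0.8],
    [0.106,0.08,0,-0.95],
    [0.128,0.095,0,-1.15],
    [0.151,0.109,0,-1.35],
    [0.173,0.122,0,-1.55],
    [0.196,0.135,0,-1.72],
    [0.219,0.148,0,-1.91]
  ]
}}

```text
t: 33.35
eef_pos: [0.5913, 0.0182, 0.0826]
ee_rot: [3.142, 0.0, -3.047]
force: [-3.2, 0.8, 1.8]
width: 0.0005
gripper_force: 1.0
```

Call:
{"op": "carry_out", "data": {
  "commands": [
    [0.018,0.009,0,-0.15],
    [0.036,0.018,0,-0.3],
    [0.054,0.027,0,-0.45],
    [0.072,0.035,0,-0.6],
    [0.09,0.043,0,-0.7],
    [0.108,0.051,0,-0.85],
    [0.126,0.059,0,-1.0],
    [0.145,0.066,0,-1.15],
    [0.164,0.073,0,-1.3],
    [0.182,0.08,0,-1.43]
  ]
}}

```text
t: 34.6
eef_pos: [0.6003, 0.0222, 0.0825]
ee_rot: [-3.142, -0.0, 3.087]
force: [-1.0, 0.9, 0.0]
width: 0.0006
gripper_force: 1.0
```

```bash
python3 - <<'E'
from lev import *
s=arm.get_state(); print(s['t'],s['eef_pos'],s['ee_rot'][2],s['force'],s['moment'])
t=arm.grab_frame('scene')
for k,z in(('lever_tip',.098),('index',.0515)):
    for m in arm.mark_of(t,k)[:1]: print(k,m['conf'],m['uv'],atz(t,m['uv'],z))
E
```

```text
H [ 0.623 -0.04 ] T [ 0.566 -0.007] 0.06575849445999939
149.1443149089439
34.6 [0.6   0.022 0.083] 3.086983653059907 [-1.026  0.86   0.016] [0.36  0.718 0.017]
lever_tip 0.83 [346.2, 249.5] [0.624 0.024 0.098]
```

Call:
{"op": "carry_out", "data": {
  "commands": [
    [0.019,0.007,0,-0.15],
    [0.038,0.013,0,-0.3],
    [0.057,0.019,0,-0.45],
    [0.076,0.025,0,-0.6],
    [0.095,0.03,0,-0.7],
    [0.114,0.035,0,-0.85],
    [0.133,0.04,0,-1.0],
    [0.152,0.045,0,-1.15],
    [0.172,0.05,0,-1.3],
    [0.191,0.054,0,-1.43]
  ]
}}

```text
t: 36.0
eef_pos: [0.6099, 0.0249, 0.0826]
ee_rot: [-3.142, -0.0, 2.937]
force: [-1.8, 0.3, 0.6]
width: 0.0004
gripper_force: 1.0
```

Call:
{"op": "carry_out", "data": {
  "commands": [
    [0.02,0.003,0,-0.15],
    [0.04,0.006,0,-0.3],
    [0.059,0.009,0,-0.45],
    [0.079,0.012,0,-0.6],
    [0.099,0.014,0,-0.7],
    [0.118,0.016,0,-0.85],
    [0.138,0.018,0,-1.0],
    [0.158,0.02,0,-1.15],
    [0.178,0.021,0,-1.3],
    [0.197,0.022,0,-1.43]
  ]
}}

```text
t: 37.25
eef_pos: [0.6181, 0.0261, 0.0821]
ee_rot: [-3.141, -0.003, 2.787]
force: [-7.9, 4.8, 3.7]
width: 0.0005
gripper_force: 4.4
```

Call:
{"op": "carry_out", "data": {
  "commands": [
    [0.011,0,0,-0.08],
    [0.022,0,0,-0.16],
    [0.033,0,0,-0.24],
    [0.044,0,0,-0.32],
    [0.055,0,0,-0.4],
    [0.066,0,0,-0.48],
    [0.077,0,0,-0.56],
    [0.088,0,0,-0.64],
    [0.1,0,0,-0.72],
    [0.106,0,0,-0.76]
  ]
}}

```text
t: 38.5
eef_pos: [0.6229, 0.0264, 0.082]
ee_rot: [-3.14, -0.004, 2.708]
force: [-10.2, 5.6, 3.3]
width: 0.0008
gripper_force: 5.4
```

Call:
{"op": "carry_out", "data": {
  "commands": [
    [0.011,0,0,-0.08],
    [0.022,-0.001,0,-0.16],
    [0.033,-0.002,0,-0.24],
    [0.044,-0.003,0,-0.32],
    [0.055,-0.004,0,-0.4],
    [0.066,-0.006,0,-0.48],
    [0.077,-0.008,0,-0.56],
    [0.088,-0.01,0,-0.64],
    [0.096,-0.011,0,-0.7],
    [0.1,-0.012,0,-0.76]
  ]
}}

```text
t: 39.75
eef_pos: [0.6276, 0.0262, 0.0819]
ee_rot: [-3.14, -0.004, 2.628]
force: [-12.2, 7.9, 4.9]
width: 0.0007
gripper_force: 6.6
```

Call:
{"op": "carry_out", "data": {
  "commands": [
    [0.01,-0.002,0,-0.08],
    [0.02,-0.004,0,-0.16],
    [0.028,-0.006,0,-0.2],
    [0.028,-0.006,0,-0.2],
    [0.028,-0.006,0,-0.2],
    [0.028,-0.006,0,-0.2],
    [0.028,-0.006,0,-0.2],
    [0.028,-0.006,0,-0.2],
    [0.028,-0.006,0,-0.2],
    [0.028,-0.006,0,-0.2]
  ]
}}

```text
t: 41.0
eef_pos: [0.6289, 0.026, 0.0819]
ee_rot: [-3.14, -0.004, 2.608]
force: [-11.0, 9.4, 4.4]
width: 0.0001
gripper_force: 6.9
```

Call:
{"op": "carry_out", "data": {
  "commands": [
    [-0.1,0.03,0,0],
    [-0.25,0.08,0,0],
    [-0.4,0.14,0,0],
    [-0.5,0.17,0.2,0],
    [-0.5,0.17,0.7,0],
    [-0.5,0.17,1.2,0],
    [0,0.3,1.3,1.7],
    [0.4,0.3,1.3,3.4],
    [0.8,0.2,1.3,5.1],
    [0.8,0.1,1.3,6.8]
  ]
}}

```text
t: 42.25
eef_pos: [0.6726, 0.0299, 0.148]
ee_rot: [-3.141, 0.001, -2.957]
force: [-0.4, -0.1, -0.2]
width: 0.0003
gripper_force: 0.0
```

Call:
{"op": "carry_out", "data": {
  "commands": [
    [0,0,0,1.7],
    [0,0,0,3.4],
    [0,0,0,5.1],
    [0,0,0,6.8],
    [0,0,0,8.5],
    [0,0,0,10.2],
    [0,0,0,11.9],
    [0,-0.1,-0.1,13.7],
    [0,-0.1,-0.1,13.78],
    [0,-0.1,-0.1,13.78]
  ]
}}

```text
t: 43.5
eef_pos: [0.6715, 0.0251, 0.1431]
ee_rot: [-3.141, -0.0, -1.524]
force: [0.4, -0.3, -0.4]
width: 0.0003
gripper_force: 0.0
```

```bash
python3 look.py w8.png index,mark,lever_tip;  python3 - <<'E'
import cv2
a=cv2.imread('pics/w8.png'); 
cv2.imwrite('pics/z4.png',cv2.hconcat([cv2.resize(a[60:120,290:370][:,10:70],(400,400),interpolation=2),cv2.resize(a[60:260,290:490],(400,400),interpolation=2)]))
E
```

```text
43.55 [0.6716 0.0252 0.1431] [-3.141   0.     -1.5231]
index 0.68 [326.8  90.3] [ 0.6718 -0.0755  0.0515]
mark 0.71 [322.   93.5] [ 0.6748 -0.0735  0.0515]
lever_tip 0.81 [371.5 257.6] [0.642  0.0193 0.098 ]
idx-mark y mm -1.8195948418543588
```

View pics/z4.png

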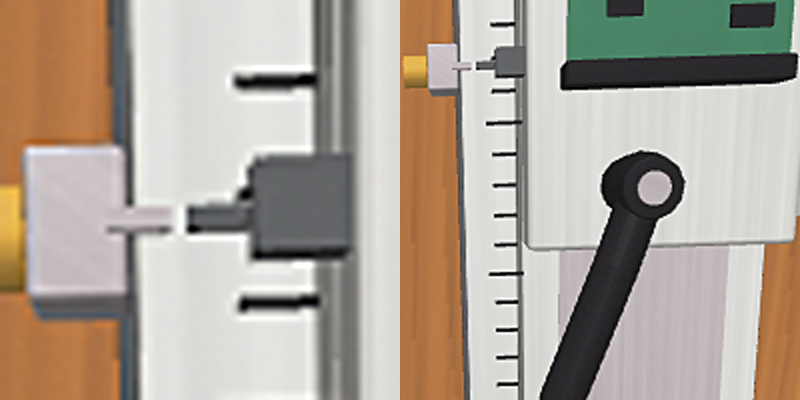

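Call:
{"op": "carry_out", "data": {
  "commands": [
    [-0.2,0,0.1,-1.7],
    [-0.4,0.1,0.1,-3.4],
    [-0.6,0.19,0.1,-5.1],
    [-0.8,0.19,0.1,-6.8],
    [-1.0,0.19,0.1,-8.5],
    [-1.2,0.19,0.1,-10.2],
    [-1.36,0.19,0.1,-11.9],
    [-1.36,0.19,0.1,-13.6],
    [-1.36,0.19,0.1,-15.3],
    [-1.36,0.19,0.1,-17.0]
  ]
}}

```text
t: 44.95
eef_pos: [0.6034, 0.0347, 0.1478]
ee_rot: [3.141, 0.0, 2.976]
force: [-0.3, 0.7, 0.2]
width: 0.0007
gripper_force: 0.0
```

Call:
{"op": "carry_out", "data": {
  "commands": [
    [0,0,0,-1.7],
    [0,0,-0.3,-3.4],
    [0,0,-0.8,-3.55],
    [0,0,-1.32,-3.55],
    [0,0,-1.32,-3.55],
    [0.1,-0.03,-1.32,-3.55],
    [0.2,-0.06,-1.32,-3.55],
    [0.3,-0.1,-1.32,-3.55],
    [0.4,-0.14,-1.32,-3.55],
    [0.45,-0.16,-1.32,-3.55]
  ]
}}

```text
t: 46.2
eef_pos: [0.6261, 0.0264, 0.0816]
ee_rot: [-3.142, -0.0, 2.611]
force: [-2.3, 1.9, 2.3]
width: 0.0008
gripper_force: 1.7
```

Call:
{"op": "carry_out", "data": {
  "commands": [
    [0.012,-0.004,0,0],
    [0.024,-0.008,0,0],
    [0.036,-0.012,0,0],
    [0.048,-0.016,0,0],
    [0.06,-0.02,0,0],
    [0.07,-0.023,0,0],
    [0.08,-0.026,0,0],
    [0.09,-0.03,0,0],
    [0.1,-0.033,0,0],
    [0.1,-0.033,0,0]
  ]
}}

```text
t: 47.45
eef_pos: [0.6284, 0.0258, 0.081]
ee_rot: [-3.14, -0.004, 2.611]
force: [-9.9, 7.8, 4.9]
width: 0.0004
gripper_force: 6.5
```

Call:
{"op": "carry_out", "data": {
  "commands": [
    [0.01,-0.003,0,0],
    [0.02,-0.007,0,0],
    [0.03,-0.01,0,0],
    [0.04,-0.014,0,0],
    [0.05,-0.018,0,0],
    [0.06,-0.021,0,0],
    [0.07,-0.025,0,0],
    [0.07,-0.025,0,0],
    [0.07,-0.025,0,0],
    [0.07,-0.025,0,0]
  ]
}}

```text
t: 48.7
eef_pos: [0.6314, 0.0248, 0.0808]
ee_rot: [-3.14, -0.005, 2.611]
force: [-11.7, 9.7, 5.1]
width: 0.0003
gripper_force: 7.7
```

Call:
{"op": "carry_out", "data": {
  "commands": [
    [-0.1,0.03,0,0],
    [-0.25,0.08,0,0],
    [-0.4,0.14,0,0],
    [-0.5,0.17,0.2,0],
    [-0.5,0.17,0.7,0],
    [-0.5,0.17,1.2,0],
    [-0.5,0.17,1.6,0],
    [-0.5,0.17,1.6,0],
    [-0.5,0.17,1.6,0],
    [-0.5,0.17,1.6,0]
  ]
}}

```text
t: 49.95
eef_pos: [0.6089, 0.032, 0.1608]
ee_rot: [-3.141, -0.001, 2.611]
force: [-0.5, 0.2, -0.2]
width: 0.0005
gripper_force: 0.0
```

```bash
python3 -c "
from station import arm
print(arm.get_state()['force'],arm.job_done())"
```

```text
the job is handed in; nothing more can be done
[-0.50975889  0.1905161  -0.19635404] None
```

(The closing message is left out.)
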